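Tip an instrument unit back and fit the finned cooling plate under it

TASK

Fit the finned cooling plate under the instrument unit: tip the unit back on its rear bottom edge by the bar on top until it leans on the sloping rest by itself, and slide the plate's flat lip under the raised front, square to the unit and centred, in until it stops at the rear edge. Then let the unit gently down onto the plate so that the two sets of fins interlace and it stands level. Do not lift the unit's rear edge off the worktop in doing so (the small rise as it settles on the plate is right), never let it drop, and leave everything else where it is.

Things in the scene. Friction and masses are not known exactly. Their poses are not given: they have to be found in the camera images.
- unit: Instrument unit: white metal box 80 mm deep (x), 120 wide (y), 130 high, 0.65 to 0.9 kg, centre of mass about 75 mm up. Origin: centre of its underside, at the fins' lower edges; +x to its rear (towards the rest), -x to the front with a grey panel, z up. It starts upright before the rest, rear edge 4 to 14 mm from the rest's foot. It balances on its rear edge at about 29 deg.
- unit_handle (a point): Centre of the black round carrying bar on the unit, 170 mm above its underside: 14 mm thick, along the unit's y, 80 mm free between two posts, 33 mm of room between bar and box top. Gripped across (along the unit's x) it can turn between the fingers.
- unit_heel (a point): Middle of the unit's rear bottom edge, 40 mm behind its origin: the line it tips about.
- unit_front (a point): Middle of the unit's front bottom edge, 40 mm before its origin; about 50 mm up when the unit leans. Four fins run front to rear under the box at y = -48, -16, 16, 48 mm, each 8 mm wide and 10 mm deep (z 0 to 10), with gaps of 24 mm.
- plate: Loose dark metal cooling plate, 0.25 kg, lying flat. Origin: underside, centre of the blade: 90 mm long (x -45 to 45), 108 wide, 4 thick; a 50 mm wide tail runs back to x = -126. Three fins along x (-44 to 32) at y = -32, 0, 32 mm, 16 mm wide (tops 11), tops 16 mm above the underside. Fitted: plate fins stand in the unit's gaps, 4 mm free each side, unit x and plate x agree.
- plate_lip (a point): Middle of the plate's front lip, underside, 45 mm ahead (+x) of its origin; this edge goes under the unit. At the stop it is about 4 to 8 mm short of the unit's rear edge. With the fins interlaced the unit's origin is then 6 mm higher than the plate's (16 mm if fins stand on fins).
- plate_grip (a point): On the plate's black upright grip: a block 44 mm long (plate x), 14 mm thick (plate y), its top 59 mm above the plate's underside; this point is 42 mm up and 92 mm behind the plate's origin.
- rest: Fixed grey leaning rest: a board 90 mm wide and about 93 mm high, leaning back 40 deg from vertical, on a base plate. Origin: middle of the board's foot on the worktop; +x is the way the board leans (about to the robot's right), the way to tip the unit. The unit rests on it stably, tipped 38 to 47 deg.
- note_block: Bystander: block of note paper 72x72x27 mm; origin at the centre of its underside.
- label_box: Bystander: small carton 43x67x49 mm; origin under its centre.
- tape_measure: Bystander: tape measure 32x67x55 mm; origin under its centre.
- sample_jar: Bystander: jar with lid, 51 mm wide, 66 mm high; origin under its centre.
- stapler: Bystander: stapler 34x112x34 mm; origin under its centre.
- calculator: Bystander: desk calculator 108x66x13 mm; origin under its centre.
- marker: Bystander: marker pen 133 mm long; origin under its centre.

How it is judged:
By the outcome, as a careful person would: the job done as asked, in the order asked, and still so for the second after the job is handed in, with the robot touching nothing.
It also fails if it takes over 64 s, if anything falls off the work surface, if the arm or the gripper's body presses on something with over 40 N, if the wrist force passes 120 N, or if a joint passes its speed limit or range.

ROBOT

A 6-joint arm with a two-finger parallel gripper is mounted at the origin on a cart in front of the work surface, level with it; the furniture and walls round the work are solid. World frame = base frame: x ahead of the robot, y to its left, z up, the work surface at z = 0. Lengths are in mm, angles in rad, forces in N, time in s.
With the tool pointing down it reaches from about 325 to 775 mm from the base axis. Payload 5.5 kg.
Tool frame: the origin (TCP) lies at the very end of the fingers, on their centre line; the grasp point (between the pads) lies 19 mm behind it; x points along the fingers, y is the direction in which the jaws open and shut, and the axes are right-handed (so a half turn about x gives the same grasp; the last joint's range is limited). The gripper opens to 85 mm and grips with 20 to 120 N. Pads are 22 mm wide; open, the fingers measure 114 mm over their backs; the gripper's body (76 mm by 85 mm) begins 54 mm behind the grasp point. The pads swing forward as they close: fully open they stand 13 mm farther back than shut.
Start: joints at [-0.057, 0.091, 1.231, -0, 1.82, -0.057], TCP at [600.014, -0.003, 231.275] pointing down, gripper open.
Joint ranges: [-2.87, 2.87], [-0.86, 2.18], [0.17, 2.46], [-1.51, 4.65], [0.06, 2.69], [-2.65, 2.65]. Speed limits (rad/s): [2.57, 2.57, 3.01, 3.14, 3.14, 3.14].

INTERFACE

Orientations are given as a unit quaternion [w, x, y, z].
In Python, from cell import bot, eoat, eyes, workorder gives the robot as it stands. The module is installed in compiled form; this text tells all that it offers. Calls block until the motion is done:
- bot.goto(position, orientation): joint-space move of the TCP to a pose.
- bot.movel(position, attitude=None, feed=150, f_stop=None): straight line of the TCP; attitude=None keeps the orientation; feed is the mean speed in mm/s. With f_stop (N) it stops when the force on the tool has changed by that much, and returns True; else False.
- bot.move_j(angles): joint-space move.
- eoat.gripper_to(opening, grip_force=None): finger opening in mm; grip_force is the grip in N (None keeps the last); returns when the fingers have stopped.
- bot.dwell(seconds).
- bot.inverse_kinematics(position, orientation): joint angles nearest the present ones, or None.
- bot.observe(): the state.
- eyes.grab_frame(name): name is "scene" or "side" or "wrist"; returns a dict with "img" (420x560x3 uint8, red, green, blue), "depth" (420x560 float32, mm along the optical axis (not along the pixel's ray), 0 where there is no reading), "fx", "fy", "cx", "cy" (pixels), "extrinsics" (4x4, takes a point from world to camera coordinates); the wrist camera has in their place "tool_from_camera" (4x4, takes a point from camera to tool coordinates, whose origin is the TCP and whose axes are the tool frame's). Camera axes: x right, y down, z forward; pixel columns grow to the right and rows downward; lengths in mm; the calibration is good to about 2 mm. The wrist camera is an equidistant fisheye: a pixel r from the principal point sees the ray r / f radians off the axis. A picture is of the moment at which its call begins: read the wrist's pose just before it.
A pose or a line that the arm cannot do raises bot.MotionError and nothing moves.
- workorder.hand_in(): hands the job in, once; it reports no verdict.
The state is a dict: "clock": time; "joint_positions": joint angles; "dq": joint speeds; "joint_torque": joint torques, N m; "eef_pos": TCP position; "ee_rot": TCP orientation; "contact_force": force on the tool from outside, world axes, zero at the start; "torque": the same for the moment, N m; "gripper_width": finger opening in mm.
Only numpy, scipy, OpenCV 4.12 (cv2) and the standard library are available. Lean on these libraries where they do the work, as an engineer would, in place of code of your own. Each camera call takes 0.05 s, during which the arm holds its last target. There are 200 camera calls.

## Working session

There is one attempt and no reset: what is moved stays moved. The work goes in short steps, each a Python script; the robot and the scene stay as the last script left them, time stands still between calls to the robot, and variables do not carry over. Pictures are saved under pics/ and viewed, about 8 in all and at most 12, crops included, and the job is handed in when it is done.

```bash
mkdir -p pics; cat > h.py <<'E'
import numpy as np, cv2
from cell import bot, eoat, eyes, workorder
from scipy.spatial.transform import Rotation as R
def grab(n,save=None):
    f=eyes.grab_frame(n)
    if save: cv2.imwrite('pics/'+save,f['img'][:,:,::-1])
    return f
def cloud(f):
    d=f['depth'].astype(float); v,u=np.mgrid[:420,:560]
    p=np.stack([(u-f['cx'])/f['fx']*d,(v-f['cy'])/f['fy']*d,d],-1)
    E=np.linalg.inv(f['extrinsics']); w=p@E[:3,:3].T+E[:3,3]; w[d==0]=np.nan
    return w
E
python3 - <<'E'
from h import *
ims=[]
for n in ['scene','side']:
    f=grab(n); np.savez('f_'+n,**f); ims.append(f['img'][:,:,::-1]); print(n,np.round(np.linalg.inv(f['extrinsics'])[:3],2),f['fx'])
    cv2.imwrite(f'pics/{n}0.png',f['img'][:,:,::-1])
print(bot.observe())
E
```

```text
scene [[ 5.9000e-01 -5.7000e-01  5.7000e-01 -7.9900e+00]
 [-8.0000e-01 -4.3000e-01  4.1000e-01 -4.0804e+02]
 [ 2.0000e-02 -7.0000e-01 -7.1000e-01  8.2028e+02]] 424.2840931908397
side [[ 9.00000e-01 -2.10000e-01  3.80000e-01  5.18500e+01]
 [-4.30000e-01 -4.90000e-01  7.60000e-01 -1.02127e+03]
 [ 2.00000e-02 -8.50000e-01 -5.30000e-01  8.05650e+02]] 441.96866237933256
{'clock': 0.1, 'joint_positions': array([-5.66842463e-02,  9.18157440e-02,  1.23176972e+00, -1.95052058e-05,
        1.81980371e+00, -5.66521571e-02]), 'dq': array([ 0.00150004, -0.0015417 , -0.00149548, -0.00088253,  0.00172932,
       -0.00040959]), 'joint_torque': array([ 2.62064459e-03, -4.60215712e+01, -4.19218469e+01, -9.60827560e-05,
        1.05514470e-02,  1.00166855e-05]), 'eef_pos': array([5.99746932e+02, 1.55844302e-02, 2.30242273e+02]), 'ee_rot': array([ 0.49952118,  0.49958106,  0.50045997, -0.50043698]), 'contact_force': array([0.6475891 , 0.04260134, 0.02439081]), 'torque': array([-0.01905727,  0.02645229,  0.01554142]), 'gripper_width': 85.49631507860302}
```

View pics/scene0.png

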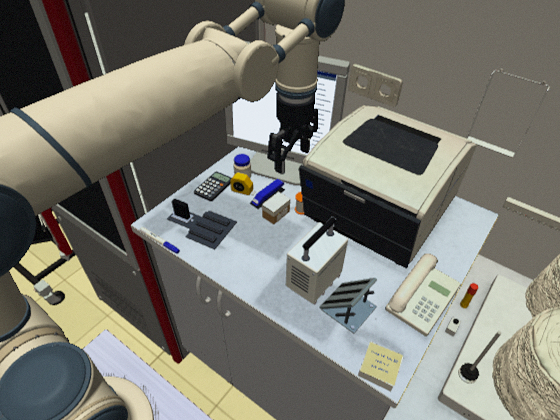

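View pics/side0.png

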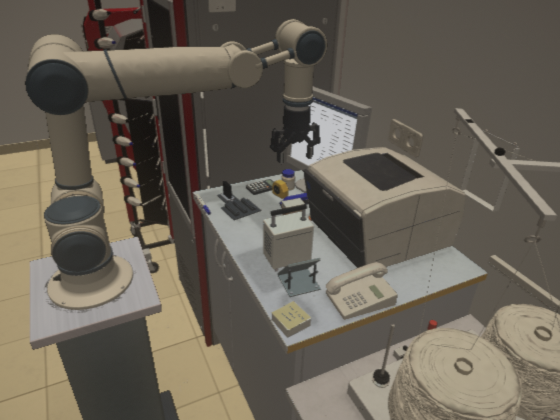

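The scene view shows the plate at about (205,225), its grip at (181,208), the unit at (318,262) with its bar at (320,232), and the rest at (348,300). The side view agrees. Next I locate each of them from the depth.

```bash
python3 - <<'E'
from h import *
for n in ['scene','side']:
    f=dict(np.load(f'f_{n}.npz')); w=cloud(f); im=f['img'].astype(int); g=im.sum(2)
    box={'scene':(280,360,205,305),'side':(258,325,200,275)}[n]
    m=np.zeros((420,560),bool); m[box[2]:box[3],box[0]:box[1]]=1
    def rep(name,mm,rect=True):
        p=w[mm&~np.isnan(w[...,2])]
        if len(p)<5: print(name,len(p)); return
        c,s,a=cv2.minAreaRect(p[:,:2].astype(np.float32))
        print(n,name,len(p),'mean',p.mean(0).round(1),'rect',np.round(c,1),np.round(s,1),round(a,1),'z',np.percentile(p[:,2],[5,50,95]).round(1))
    rep('bar',m&(w[...,2]>158)&(w[...,2]<190)&(g<200))
    mm=m&(abs(w[...,2]-130)<4)&(g>350); mm=cv2.erode(mm.astype(np.uint8),np.ones((2,2)))>0
    rep('top',mm)
    # table and plate
    pb={'scene':(160,245,190,255),'side':(210,265,175,222)}[n]
    q=np.zeros((420,560),bool); q[pb[2]:pb[3],pb[0]:pb[1]]=1
    rep('table',q&(g>450)); dark=q&(g<330)&(im.max(2)-im.min(2)<50)
    rep('finTops',dark&(abs(w[...,2]-16)<4)); rep('plate',dark&(w[...,2]<25)&(w[...,2]>-5)); rep('grip',dark&(w[...,2]>30)); rep('griptop',dark&(abs(w[...,2]-59)<3))
    rb={'scene':(315,385,265,335),'side':(275,325,255,300)}[n]
    q=np.zeros((420,560),bool); q[rb[2]:rb[3],rb[0]:rb[1]]=1
    rep('restedge',q&(w[...,2]>85)&(w[...,2]<100)&(w[...,1]<-250))
    rep('rest',q&(w[...,2]>12)&(w[...,2]<100)&(w[...,1]<-200)&(g<420))
    cv2.imwrite(f'pics/c_{n}.png',cv2.resize(f['img'][165:345,150:400,::-1] if n=='scene' else f['img'][165:345,190:440,::-1],None,fx=3,fy=3,interpolation=cv2.INTER_CUBIC))
E
```

```text
scene bar 306 mean [ 527.4 -132.9  173. ] rect [ 552.6 -136.9] [ 25.8 176.1] 84.6 z [162.7 174.2 177.1]
scene top 1030 mean [ 510.5 -138.2  129.2] rect [ 515.9 -130.8] [ 76.1 115.1] 87.6 z [127.1 129.2 131.2]
scene table 3244 mean [503.9 208.   -0.6] rect [502.6 221.9] [247.8 232.1] 39.9 z [-3.4 -0.7  2.2]
scene finTops 399 mean [496.2 197.5  14.9] rect [513.8 258.9] [196.8 217.6] 23.0 z [12.2 14.6 18.1]
scene plate 1647 mean [498.4 205.8   7.4] rect [495.9 230.6] [236.5 229.1] 35.6 z [ 0.5  5.4 16.8]
scene grip 175 mean [475.2 261.4  48.5] rect [477.8 265.2] [16.9 45.1] 10.6 z [32.2 50.6 59.5]
scene griptop 58 mean [477.1 265.   58.1] rect [477.1 265. ] [14.2 43.8] 8.9 z [56.6 58.  60.4]
scene restedge 164 mean [ 502.2 -255.7   89.3] rect [ 500.8 -254.3] [11.8 90.1] 87.0 z [86.2 89.4 91.9]
scene rest 900 mean [ 496.1 -234.9   60.4] rect [ 503.1 -230.9] [65.9 92.1] 85.4 z [25.3 60.  90.5]
side bar 168 mean [ 519.5 -135.7  171.4] rect [ 556.4 -130.1] [173.7  22.5] 5.6 z [165.  171.5 176.3]
side top 503 mean [ 519.7 -138.8  128.7] rect [ 520.7 -136.2] [ 74.5 115.1] 88.4 z [126.6 128.6 130.7]
side table 353 mean [436.7 179.6  -1. ] rect [473.1 165. ] [482.2 196.7] 66.1 z [-4.6 -1.8  1.7]
side finTops 247 mean [512.1 246.9  14.9] rect [540.8 252.7] [171.2 243. ] 0.6 z [12.2 14.4 19.3]
side plate 1136 mean [519.5 244.9   7.1] rect [516.9 267. ] [322.4 199.9] 66.2 z [-2.2  6.  19.3]
side grip 119 mean [479.4 291.4  43.5] rect [473.7 309.4] [133.3  63.9] 76.8 z [31.2 41.6 58.5]
side griptop 16 mean [482.3 262.1  58. ] rect [482.7 258.3] [12.8 34.4] 12.2 z [56.4 57.9 59.9]
side restedge 99 mean [ 503.7 -259.8   88.7] rect [ 504.2 -260.1] [10.4 89.5] 83.6 z [85.7 88.5 91.4]
side rest 383 mean [ 502.5 -246.1   57.4] rect [ 505.  -235.1] [66.3 87.7] 85.4 z [17.3 56.3 90.5]
```

View pics/c_scene.png

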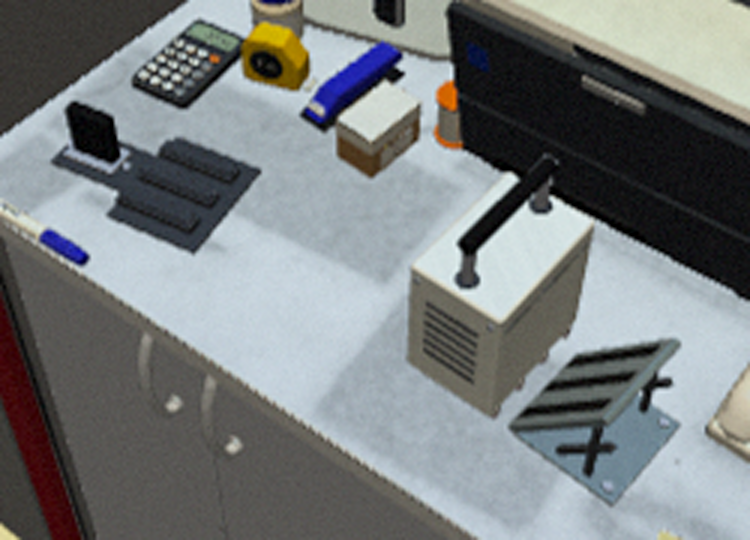

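```bash
cat >> h.py <<'E'
def wpix(f,eef,rot,u,v,z):
    "wrist pixels -> world points on plane z (equidistant fisheye)"
    u=np.atleast_1d(u).astype(float); v=np.atleast_1d(v).astype(float)
    x=u-f['cx']; y=v-f['cy']; r=np.hypot(x,y)+1e-9; th=r/f['fx']
    d=np.stack([np.sin(th)*x/r,np.sin(th)*y/r,np.cos(th)],-1)
    T=f['tool_from_camera']; Rw=R.from_quat(np.roll(rot,-1)).as_matrix()
    o=Rw@T[:3,3]+eef; D=d@T[:3,:3].T@Rw.T
    return o+D*((z-o[2])/D[:,2])[:,None]
def quat(xa,ya):
    xa=np.array(xa,float)/np.linalg.norm(xa); ya=np.array(ya,float); ya-=xa*(xa@ya); ya/=np.linalg.norm(ya)
    return np.roll(R.from_matrix(np.stack([xa,ya,np.cross(xa,ya)],1)).as_quat(),1)
E
python3 - <<'E'
from h import *
def pca(p):
    c=np.median(p,0); 
    for _ in range(3):
        U=np.linalg.svd(p-p.mean(0))[2][0]; r=(p-p.mean(0))-np.outer((p-p.mean(0))@U,U); p=p[np.linalg.norm(r,axis=1)<8]
    t=(p-p.mean(0))@U; a=np.degrees(np.arctan2(U[1],U[0]))
    return (p.mean(0)+U*(t.max()+t.min())/2).round(1),round(a,1),round(np.ptp(t),1)
for n in ['scene','side']:
    f=dict(np.load(f'f_{n}.npz')); w=cloud(f); g=f['img'].astype(int).sum(2); X,Y,Z=w[...,0],w[...,1],w[...,2]
    m=(abs(X-515)<55)&(abs(Y+135)<25)&(Z>160)&(Z<185)&(g<200); print(n,'bar',pca(w[m][:,:2]))
    m=(abs(X-515)<70)&(abs(Y+135)<50)&(abs(Z-129)<4)&(g>350); r=cv2.minAreaRect(w[m][:,:2].astype(np.float32));print('top',np.round(r[0],1),np.round(r[1],1),np.round(np.percentile(w[m][:,:2],[1,99],axis=0),1).tolist())
    m=(abs(X-490)<70)&(abs(Y-175)<70)&(Z>-1)&(Z<25)&(g<270); r=cv2.minAreaRect(w[m][:,:2].astype(np.float32)); print('blade',np.round(r[0],1),np.round(r[1],1),r[2],cv2.boxPoints(r).round(0).tolist())
    m=(abs(X-480)<30)&(abs(Y-265)<40)&(abs(Z-58)<3)&(g<200); print('grip',pca(w[m][:,:2]))
    m=(abs(X-500)<60)&(abs(Y+257)<25)&(Z>84)&(Z<96); print('restedge',pca(w[m][:,:2]))
    m=(abs(X-500)<55)&(Y<-190)&(Y>-270)&(Z>12)&(Z<86)&(g<420); A=np.c_[w[m][:,:2],np.ones(m.sum())]
    for _ in range(4):
        k=np.linalg.lstsq(A,w[m][:,2],rcond=None)[0]; e=abs(Z-(k[0]*X+k[1]*Y+k[2])); m=m&(e<6); A=np.c_[w[m][:,:2],np.ones(m.sum())]
    print('board lean',np.degrees(np.arctan(1/np.hypot(k[0],k[1]))).round(1),'dir',np.degrees(np.arctan2(k[1],k[0])).round(1),'foot y at x=500',(-(k[2]+k[0]*500)/k[1]).round(1))
f=grab('wrist','w0.png'); print(f['tool_from_camera'].round(3),f['fx'],f['cx'],f['cy'])
q=quat([0,0,-1],[0,1,0]);q2=quat([0,0,-1],[0,-1,0])
for a in (q,q2): print(a,bot.inverse_kinematics([515,-135,330],a))
E
```

```text
scene bar (array([ 516.6, -131.1]), np.float64(177.7), np.float64(103.7))
top [ 517.4 -129. ] [ 79.7 121.8] [[458.1, -168.9], [574.4, -90.7]]
blade [492.1 188.6] [109.  120.6] 8.157085418701172 [[430.0, 241.0], [447.0, 121.0], [555.0, 137.0], [537.0, 256.0]]
grip (array([477.2, 263.5]), np.float64(-78.3), np.float64(40.9))
restedge (array([ 500.9, -254.5]), np.float64(175.1), np.float64(90.2))
board lean 43.2 dir -93.3 foot y at x=500 -173.0
side bar (array([ 518.7, -136.2]), np.float64(177.4), np.float64(99.0))
top [ 520.3 -133. ] [ 80.8 119.9] [[461.9, -172.5], [577.7, -94.5]]
blade [495.2 186. ] [108.6 123.3] 7.922666549682617 [[433.0, 240.0], [450.0, 117.0], [557.0, 132.0], [540.0, 254.0]]
grip (array([481.4, 262.4]), np.float64(-84.3), np.float64(43.3))
restedge (array([ 504.2, -259.8]), np.float64(175.1), np.float64(89.6))
board lean 53.4 dir -97.7 foot y at x=500 -174.1
[[  -0.      -0.27     0.963 -140.936]
 [   1.       0.       0.      -0.761]
 [  -0.       0.963    0.27   -67.719]
 [   0.       0.       0.       1.   ]] 325.19226210127806 280.24809701888574 209.71738703077028
[0.70710678 0.         0.70710678 0.        ] [-3.20272911e-01 -4.73394966e-02  1.19438219e+00 -4.44089210e-16
  1.99454996e+00 -1.89106924e+00]
[ 0.          0.70710678  0.         -0.70710678] [-3.20272911e-01 -4.73394966e-02  1.19438219e+00 -4.44089210e-16
  1.99454996e+00  1.25052342e+00]
```

```bash
python3 - <<'E'
from h import *
w=cloud(dict(np.load('f_scene.npz'))); m=(w[...,0]>560)&(abs(w[...,1]+135)<150)&(w[...,2]>60)
print('printer x min, z',np.nanpercentile(w[m][:,0],[1,10]).round(),np.nanpercentile(w[m][:,2],[50,99]).round())
a=np.radians(-92.5); ux=np.array([np.cos(a),np.sin(a),0]); q=quat([0,0,-1],-ux)
bot.goto([518,-134,300],q)
s=bot.observe(); f=grab('wrist','w1.png'); np.savez('f_w1',eef=s['eef_pos'],rot=s['ee_rot'],**f); print(s['clock'],s['eef_pos'].round(1))
E
```

```text
printer x min, z [561. 588.] [251. 575.]
1.725 [ 518.1 -133.8  299.7]
```

View pics/w1.png

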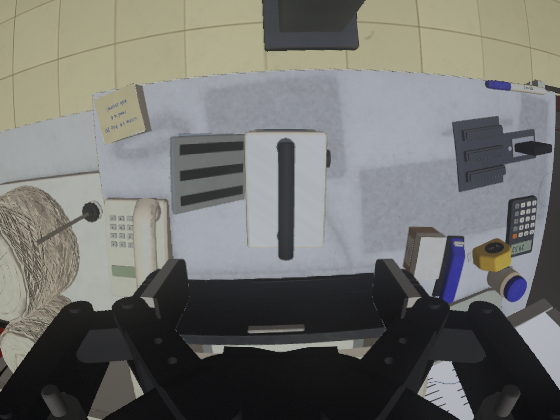

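The wrist view from above shows the white unit top at (246–326,132–248), the bar at (286,140–258), the rest board at (172–245,132–213), and the plate at (455–550,118–190). I now turn the edges into positions.

```bash
python3 - <<'E'
from h import *
f=dict(np.load('f_w1.npz')); im=f['img'].astype(int); g=im.sum(2)
P=lambda pts,z: wpix(f,f['eef'],f['rot'],np.array(pts)[:,0],np.array(pts)[:,1],z)
def blob(mask,box,z,name,close=0):
    m=np.zeros((420,560),np.uint8); x0,x1,y0,y1=box; m[y0:y1,x0:x1]=mask[y0:y1,x0:x1]
    if close: m=cv2.morphologyEx(m,cv2.MORPH_CLOSE,np.ones((close,close)))
    c=max(cv2.findContours(m,0,2)[0],key=cv2.contourArea)[:,0]
    p=P(c,z)[:,:2]; r=cv2.minAreaRect(p.astype(np.float32)); print(name,np.round(r[0],1),np.round(r[1],1),round(r[2],2),cv2.boxPoints(r).round(1).tolist())
blob(g>560,(238,335,122,255),130,'top',25)
blob(g<150,(270,300,130,262),172,'bar')
blob((g<280),(450,508,112,195),8,'blade',5)
blob((g<330),(450,508,112,195),4,'blade330',5)
blob(g<110,(512,553,138,160),55,'grip')
bl=[(c,r,g[r,c]) for r in (125,) for c in range(455,505,6)]
cv2.imwrite('pics/w1c.png',np.hstack([cv2.resize(f['img'][105:215,440:560,::-1],(440,403),interpolation=2),cv2.resize(f['img'][120:220,165:265,::-1],(360,403),interpolation=2)]))
E
```

```text
Traceback (most recent call last):
ValueError: max() iterable argument is empty
```

```bash
python3 - <<'E'
from h import *
f=dict(np.load('f_w1.npz')); im=f['img'].astype(int); g=im.sum(2)
print('top',im[200,260],'tableR',im[200,340],im[240,340],'blade',im[185,480],im[125,500],'grip',im[149,530],'board',im[170,208])
P=lambda pts,z: wpix(f,f['eef'],f['rot'],np.array(pts)[:,0],np.array(pts)[:,1],z)
def blob(mask,box,z,name,close=0):
    m=np.zeros((420,560),np.uint8); x0,x1,y0,y1=box; m[y0:y1,x0:x1]=mask[y0:y1,x0:x1]
    if close: m=cv2.morphologyEx(m,cv2.MORPH_CLOSE,np.ones((close,close)))
    cs=cv2.findContours(m,0,2)[0]
    if not cs: return print(name,'none')
    c=max(cs,key=cv2.contourArea)[:,0]
    p=P(c,z)[:,:2]; r=cv2.minAreaRect(p.astype(np.float32)); print(name,np.round(r[0],1),np.round(r[1],1),round(r[2],2),cv2.boxPoints(r).round(1).tolist())
b=im[...,2]-im[...,0]  # table is bluish
blob((b<2)&(g>420),(238,335,122,255),130,'top',25)
blob(g<150,(270,300,130,262),172,'bar')
blob((g<280),(450,508,112,195),4,'blade',5)
blob(g<110,(512,553,138,160),55,'grip')
cv2.imwrite('pics/w1c.png',np.hstack([cv2.resize(f['img'][105:215,440:560,::-1],(440,403),interpolation=2),cv2.resize(f['img'][120:220,165:265,::-1],(360,403),interpolation=2)]))
E
```

```text
top [173 178 182] tableR [161 165 172] [144 147 154] blade [67 71 79] [59 60 61] grip [36 37 40] board [47 47 48]
top [ 518.  -129.4] [ 78.1 116.8] 87.6 [[458.0, -166.0], [574.7000122070312, -170.89999389648438], [578.0, -92.80000305175781], [461.20001220703125, -87.9000015258789]]
bar [ 565.7 -137.5] [6.2 1.4] 14.44 [[562.5, -137.5], [562.9000244140625, -138.89999389648438], [568.9000244140625, -137.39999389648438], [568.5, -136.0]]
blade [493.3 179.7] [106.8 106.3] 9.39 [[431.8999938964844, 223.5], [449.29998779296875, 118.5999984741211], [554.5999755859375, 136.0], [537.2999877929688, 240.89999389648438]]
grip [481.2 208.9] [5.8 6.5] 2.07 [[478.20001220703125, 212.10000610351562], [478.3999938964844, 205.5], [484.20001220703125, 205.6999969482422], [484.0, 212.3000030517578]]
```

View pics/w1c.png

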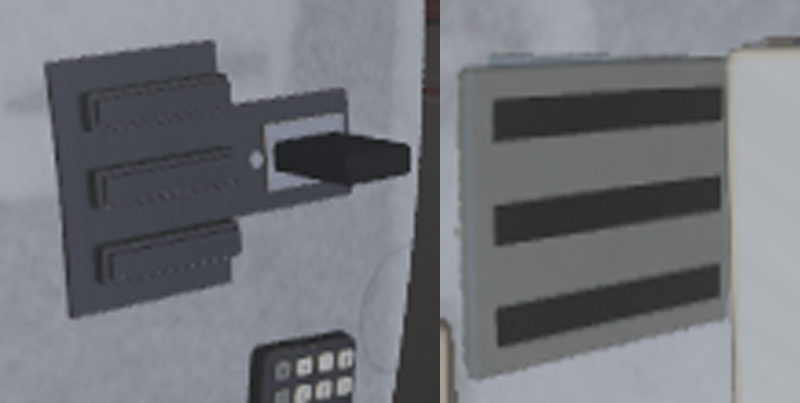

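```bash
cat >> h.py <<'E'
yaw=np.radians(-92.4); ux=np.array([np.cos(yaw),np.sin(yaw),0]); QU=quat([0,0,-1],-ux)
Zv=np.array([0,0,1.])
def barpos(H,adeg,h=0):
    "bar centre for heel H (z=0) and tip angle"
    a=np.radians(adeg); return H+ux*(-40*np.cos(a)+170*np.sin(a))+Zv*(40*np.sin(a)+170*np.cos(a)+h)
def st(t=''):
    s=bot.observe(); print(t,'t',round(s['clock'],2),s['eef_pos'].round(1),'F',s['contact_force'].round(1),'w',round(float(s['gripper_width']),1)); return s
E
python3 - <<'E'
from h import *
eoat.gripper_to(55,25)
bot.movel([518.3,-130.3,175],QU,feed=200)
print(bot.movel([518.3,-130.3,151],feed=60,f_stop=8)); st('down')
eoat.gripper_to(0,30); s=st('grip')
f=grab('wrist','w2.png')
E
```

```text
False
down t 3.51 [ 518.1 -130.2  150.6] F [-0.1  0.1  0.1] w 55.2
grip t 3.96 [ 518.5 -130.   151.4] F [-0.3  1.8  1.7] w 12.7
```

View pics/w2.png

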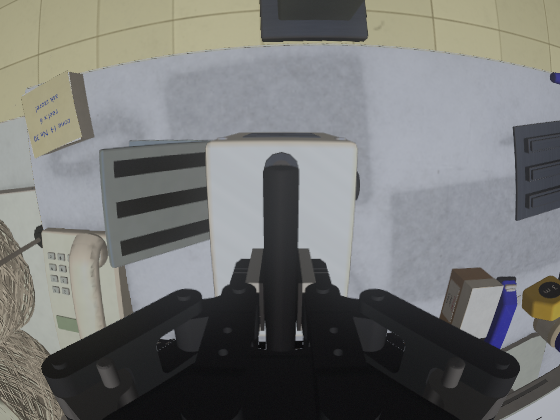

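The bar at (281,155–350) is held between the pads and the unit is still square. Now I tip it.

```bash
python3 - <<'E'
from h import *
s=bot.observe(); B=s['eef_pos'].copy(); B[2]=0; H=B+40*ux; np.save('H.npy',H)
dz=-19.0
for a in [5,10,16,22,28,34,38]:
    bot.movel(barpos(H,a)+Zv*dz,feed=35); st(a)
for a in np.arange(39.5,49,1.5):
    hit=bot.movel(barpos(H,a)+Zv*dz,feed=12,f_stop=4); st((a,hit))
    if hit: break
E
```

```text
5 t 4.58 [ 518.  -145.3  154.4] F [-1.1  3.8  5.7] w 12.5
10 t 5.17 [ 517.3 -160.3  155.5] F [-0.2  2.6  5.8] w 13.2
16 t 5.84 [ 516.3 -178.5  155. ] F [1.  1.8 1.4] w 12.9
22 t 6.52 [ 515.7 -196.8  153.7] F [-0.1  1.4  2.6] w 12.4
28 t 7.19 [ 514.8 -214.5  149.5] F [ 1.3  1.7 -0. ] w 12.6
34 t 7.87 [ 514.2 -231.9  144.3] F [-0.4  0.4  2.1] w 13.0
38 t 8.37 [ 513.7 -243.4  139.4] F [0.2 0.4 1. ] w 12.8
(np.float64(39.5), False) t 8.9 [ 513.6 -247.1  137.6] F [-0.   0.1  1.4] w 12.9
(np.float64(41.0), False) t 9.43 [ 513.4 -251.2  135.4] F [0.2 1.2 0.3] w 13.0
(np.float64(42.5), True) t 9.78 [ 513.6 -253.5  134.3] F [-0.   0.6  4.3] w 12.9
```

```bash
python3 - <<'E'
from h import *
H=np.load('H.npy')
hit=bot.movel(barpos(H,44)-Zv*19,feed=10,f_stop=6); s=st(hit)
f=grab('side'); g2=grab('scene')
cv2.imwrite('pics/s3.png',np.hstack([cv2.resize(f['img'][180:310,230:360,::-1],(400,400),interpolation=2),cv2.resize(g2['img'][210:340,270:400,::-1],(400,400),interpolation=2)]))
E
```

```text
True t 10.18 [ 514.  -254.6  133.6] F [-0.8  1.9  4.3] w 12.9
```

View pics/s3.png

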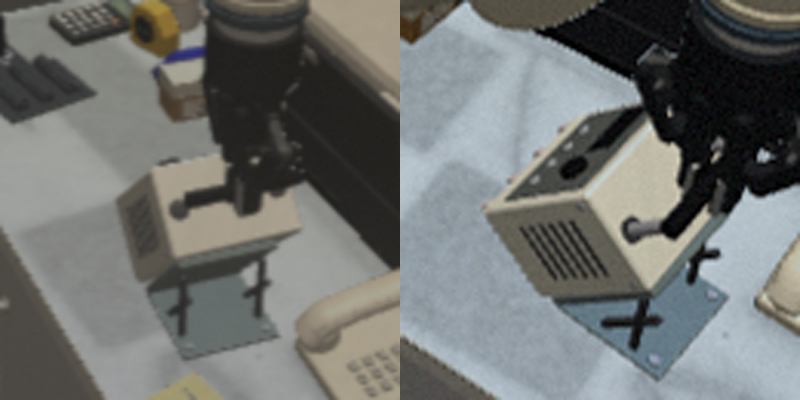

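```bash
python3 - <<'E'
from h import *
eoat.gripper_to(28); s=st('open')
p=s['eef_pos']; bot.movel([p[0],p[1],185],feed=80); st('up')
bot.goto([505,-90,320],quat([0,0,-1],[0,1,0]))
s=bot.observe(); f=grab('wrist','w4.png'); np.savez('f_w4',eef=s['eef_pos'],rot=s['ee_rot'],**f); st()
E
```

```text
open t 10.58 [ 513.8 -254.5  132.7] F [-0.8 -0.9 -0.8] w 27.8
up t 11.38 [ 513.7 -254.5  184.6] F [-0.1 -0.  -0.2] w 27.8
 t 12.28 [504.9 -91.  317.7] F [-0.1 -0.5 -0.5] w 28.0
```

View pics/w4.png

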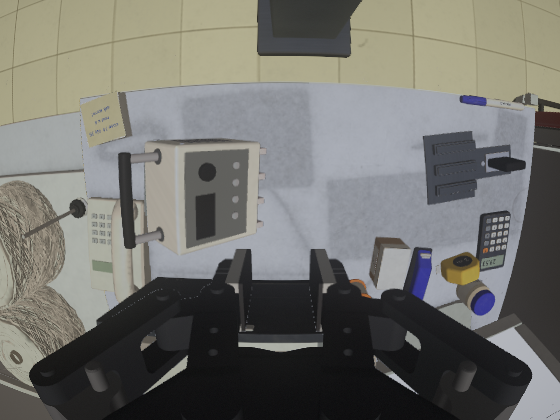

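The unit leans stably. The fin ends show at about (262,150–225), and the plate is at (425–522,132–203) with its grip at (505,163). I zoom in on the fin ends and the plate.

```bash
python3 - <<'E'
from h import *
f=dict(np.load('f_w4.npz')); im=f['img'][:,:,::-1]
a=cv2.resize(im[130:260,240:280],(244,793)[0:2],interpolation=cv2.INTER_CUBIC)
a=cv2.resize(im[130:260,235:285],(230,598),interpolation=cv2.INTER_CUBIC) # 4.6x
b=cv2.resize(im[125:210,415:530],(529,391),interpolation=cv2.INTER_CUBIC)
c=np.zeros((598,770,3),np.uint8); c[:,:230]=a; c[:391,240:769]=b; cv2.imwrite('pics/w4c.png',c)
E
```

```text
(no output)
```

View pics/w4c.png

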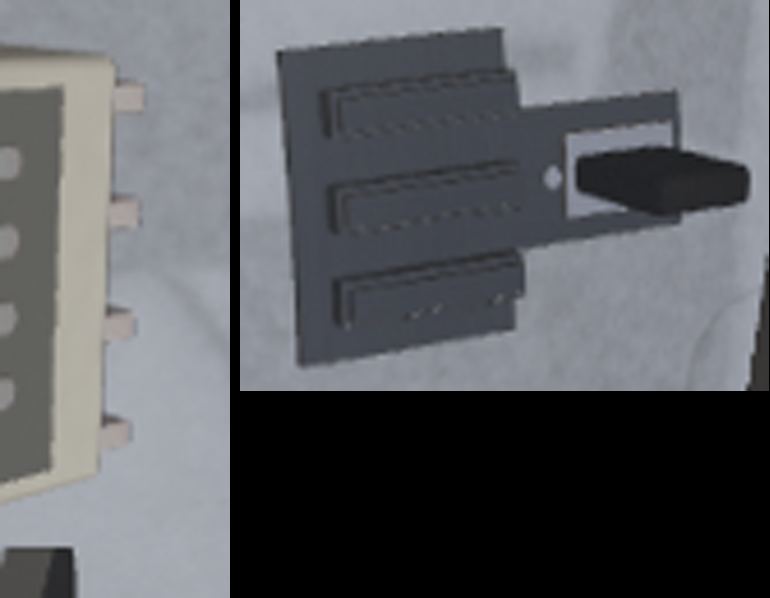

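```bash
python3 - <<'E'
from h import *
f=dict(np.load('f_w4.npz')); H=np.load('H.npy')
P=lambda pts,z: wpix(f,f['eef'],f['rot'],np.array(pts)[:,0],np.array(pts)[:,1],z)[:,:2]
fin=P([(266.3,151.3),(265.2,177.2),(264.6,201.7),(263.5,225)],53.5)
print('fins',fin.round(1).tolist(),'spacing',np.linalg.norm(np.diff(fin,axis=0),axis=1).round(1),'mid',fin.mean(0).round(1),'dir',np.degrees(np.arctan2(*(fin[3]-fin[0])[::-1])).round(2))
c=P([(259.6,143),(256.3,232.6)],61.); print('box front corners',c.round(1).tolist(),'mid',c.mean(0).round(1),np.linalg.norm(c[1]-c[0]).round(1),'dir',np.degrees(np.arctan2(*(c[1]-c[0])[::-1])).round(2))
print('expected front mid',(H-ux*80*np.cos(np.radians(42)))[:2].round(1), 'H',H.round(1))
l=P([(423.3,136.1),(427.8,204.6),(475,196.7),(472,131.3)],4.); print('plate',l.round(1).tolist(),'w',np.linalg.norm(l[0]-l[1]).round(1),'len',np.linalg.norm(l[1]-l[2]).round(1),np.linalg.norm(l[0]-l[3]).round(1),'lip dir',np.degrees(np.arctan2(*(l[1]-l[0])[::-1])).round(2),'rear dir',np.degrees(np.arctan2(*(l[2]-l[3])[::-1])).round(2),'centre',l.mean(0).round(1),'lipmid',l[:2].mean(0).round(1))
E
```

```text
fins [[473.4, -108.7], [506.3, -110.3], [538.3, -111.4], [569.8, -113.3]] spacing [33.  32.  31.6] mid [ 521.9 -110.9] dir -2.74
box front corners [[462.4, -116.5], [577.8, -122.4]] mid [ 520.1 -119.5] 115.6 dir -2.96
expected front mid [ 519.3 -110.6] H [ 516.8 -170.     0. ]
plate [[449.4, 120.8], [554.5, 138.1], [540.6, 227.3], [435.3, 208.9]] w 106.4 len 90.3 89.3 lip dir 9.32 rear dir 9.89 centre [495.  173.8] lipmid [502.  129.4]
```

```bash
python3 - <<'E'
from h import *
f=dict(np.load('f_w4.npz')); P=lambda pts,z: wpix(f,f['eef'],f['rot'],np.array(pts)[:,0],np.array(pts)[:,1],z)[:,:2]
print('label top corners',P([(372,237),(410,243)],49.).round(0).tolist())
b=np.radians(9.4); q=quat([0,0,-1],[np.cos(b),np.sin(b),0])
eoat.gripper_to(42)
bot.goto([480,264.3,120],q)
hit=bot.movel([480,264.3,23],feed=100,f_stop=8); st(('down',hit))
s=bot.observe(); g=grab('wrist','w5.png')
E
```

```text
label top corners [[589.0, 36.0], [600.0, 95.0]]
('down', False) t 15.51 [480.6 264.6  24. ] F [ 0.8 -0.4  0.4] w 41.9
```

View pics/w5.png

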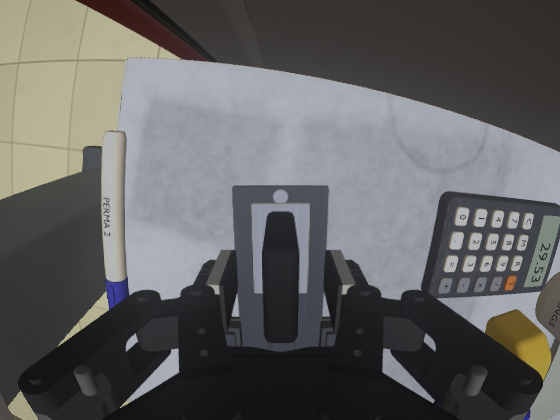

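```bash
python3 - <<'E'
from h import *
y=np.radians(-92.6); u=np.array([np.cos(y),np.sin(y),0]); C=np.array([520.3,-110.7,0]); E=C+59.5*u
q=quat([0,0,-1],[-u[1],u[0],0])
eoat.gripper_to(0,60); s=st('grip'); p=s['eef_pos']
bot.movel(p+[0,0,2.5],feed=20)
T=E-u*(137+95); bot.movel([T[0],T[1],p[2]+2.5],q,feed=120); st('pre')
s=bot.observe(); f=grab('wrist','w6.png'); np.savez('f_w6',eef=s['eef_pos'],rot=s['ee_rot'],**f)
g=grab('scene','s6.png'); g2=grab('side')
cv2.imwrite('pics/s6c.png',np.hstack([cv2.resize(g2['img'][170:300,220:350,::-1],(400,400),interpolation=2),cv2.resize(f['img'][:,80:480,::-1],(400,420))[:400]]))
E
```

```text
grip t 15.92 [480.5 264.5  23.7] F [1.  0.7 3.5] w 13.2
pre t 18.12 [528.   62.2  26.2] F [-0.3  0.4 -2.9] w 13.0
```

View pics/s6c.png

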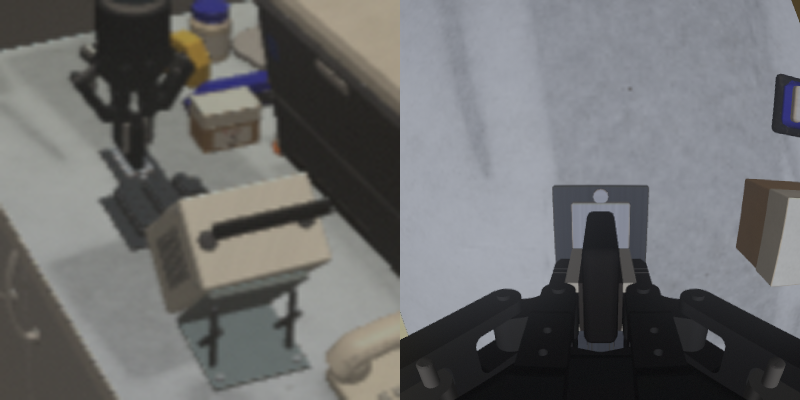

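```bash
python3 - <<'E'
from h import *
y=np.radians(-92.6); u=np.array([np.cos(y),np.sin(y),0]); C=np.array([520.3,-110.7,0]); E=C+59.5*u
p=bot.observe()['eef_pos']; print(bot.movel(p-[0,0,4],feed=8,f_stop=3)); s=st('low'); z=s['eef_pos'][2]
T=lambda d:np.array([*(E-u*(137+d))[:2],z])
print(bot.movel(T(20),feed=45,f_stop=8)); st('d20')
hit=bot.movel(T(-6),feed=15,f_stop=6); s=st(('in',hit)); print('lip short of heel est',(-(s['eef_pos']-E)@u-137).round(1))
f=grab('scene'); g=grab('side')
cv2.imwrite('pics/s7.png',np.hstack([cv2.resize(f['img'][190:320,240:370,::-1],(400,400),interpolation=2),cv2.resize(g['img'][180:300,220:340,::-1],(400,400),interpolation=2)]))
E
```

```text
True
low t 18.66 [528.2  62.   23.7] F [-0.1 -0.4  4.8] w 13.6
False
d20 t 20.48 [524.8 -13.4  23.7] F [0.5 3.5 5.5] w 13.0
('in', True) t 21.62 [524.1 -30.   23.7] F [-0.4  0.2  2.5] w 13.4
lip short of heel est 3.3
```

View pics/s7.png

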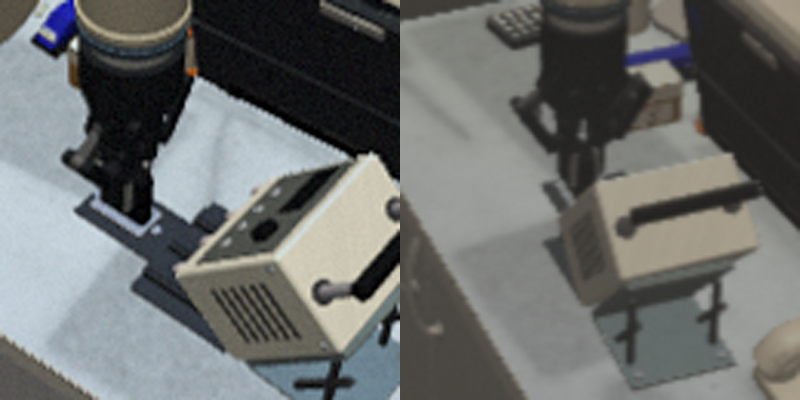

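```bash
python3 - <<'E'
from h import *
y=np.radians(-92.6); u=np.array([np.cos(y),np.sin(y),0])
p=bot.observe()['eef_pos']
for k in (1,2,3):
    hit=bot.movel(p+u*k,feed=8,f_stop=7); st((k,hit))
    if hit: break
E
```

```text
(1, True) t 22.0 [524.1 -29.8  23.7] F [-0.5  1.3  3.6] w 13.1
```

```bash
python3 - <<'E'
from h import *
eoat.gripper_to(42); p=st('rel')['eef_pos']
bot.movel([p[0],p[1],110],feed=120)
bot.goto([505,-90,320],quat([0,0,-1],[0,1,0]))
s=st(); s=bot.observe(); f=grab('wrist','w8.png'); np.savez('f_w8',eef=s['eef_pos'],rot=s['ee_rot'],**f)
im=f['img'].astype(int); g=im.sum(2); P=lambda u,v,z: wpix(f,s['eef_pos'],s['ee_rot'],u,v,z)[:,:2]
# light fin ends over dark surroundings
print('fin rows @u=263..', [(r,int(g[r,263])) for r in range(140,240,3)])
dark=((g<290)).astype(np.uint8); dark[:120]=0; dark[250:]=0; dark[:,:268]=0; dark[:,420:]=0
n,l,stt,c=cv2.connectedComponentsWithStats(dark); i=1+np.argmax(stt[1:,4]); print('comp',stt[i],c[i].round(1))
v,u=np.nonzero(l==i)
for c0 in range(u.min(),u.max()+1,6):
    vv=v[u==c0]; a=P([c0,c0],[vv.min()-.5,vv.max()+.5],4.); print(c0,vv.min(),vv.max(),a.round(1).tolist(),'mid',a.mean(0).round(1))
E
```

```text
rel t 22.39 [523.8 -29.8  23.2] F [-0.2 -0.7 -0.8] w 41.8
 t 24.78 [505.  -89.9 319. ] F [ 0.1 -0.  -0.1] w 42.3
fin rows @u=263.. [(140, 453), (143, 257), (146, 233), (149, 481), (152, 492), (155, 207), (158, 225), (161, 226), (164, 226), (167, 230), (170, 231), (173, 427), (176, 459), (179, 236), (182, 223), (185, 218), (188, 226), (191, 228), (194, 226), (197, 233), (200, 254), (203, 220), (206, 225), (209, 229), (212, 229), (215, 229), (218, 519), (221, 522), (224, 523), (227, 523), (230, 519), (233, 520), (236, 515), (239, 515)]
comp [ 268  143   79   74 3144] [297.1 180.7]
268 143 215 [[465.8, -107.6], [572.0, -108.5]] mid [ 518.9 -108. ]
274 144 215 [[467.2, -99.2], [572.0, -99.7]] mid [519.6 -99.4]
280 144 216 [[467.2, -90.8], [573.5, -90.9]] mid [520.4 -90.9]
286 144 216 [[467.2, -82.5], [573.5, -82.1]] mid [520.4 -82.3]
292 165 197 [[497.0, -73.9], [544.9, -73.6]] mid [520.9 -73.7]
298 165 198 [[496.9, -65.4], [546.4, -64.9]] mid [521.7 -65.2]
304 165 198 [[496.9, -56.9], [546.4, -56.2]] mid [521.6 -56.6]
310 165 198 [[496.8, -48.4], [546.4, -47.5]] mid [521.6 -48. ]
316 166 198 [[498.2, -39.9], [546.4, -38.7]] mid [522.3 -39.3]
322 166 199 [[498.1, -31.3], [547.8, -29.9]] mid [523.  -30.6]
328 166 199 [[498.0, -22.6], [547.8, -21.1]] mid [522.9 -21.9]
334 167 199 [[499.3, -13.9], [547.8, -12.2]] mid [523.5 -13.1]
340 167 199 [[499.2, -5.2], [547.7, -3.3]] mid [523.5  -4.2]
346 168 173 [[500.5, 3.6], [509.2, 4.0]] mid [504.8   3.8]
```

```bash
python3 - <<'E'
from h import *
for n in ('scene','side'):
    f=grab(n,f'{n}9.png'); w=cloud(f); g=f['img'].astype(int).sum(2); X,Y,Z=w[...,0],w[...,1],w[...,2]
    y=np.radians(-92.5); u=np.array([np.cos(y),np.sin(y)]); v=np.array([-u[1],u[0]]); C=np.array([520.3,-110.7])
    V=(X-C[0])*v[0]+(Y-C[1])*v[1]
    m=(V>-68)&(V<-52)&(Z>50)&(Z<130)&(Y<-130)&(Y>-200)&(g>250)
    print(n,'side face V',np.nanmedian(V[m]).round(1),m.sum())
    m=(abs(V)<75)&(Z>135)&(Z<160)&(Y<-150)&(g>300); 
    t=(abs(V)<40)&(Y>-60)&(Y<-12)&(Z<12)&(g<300)&(Z>-4); q=np.c_[V[t],Y[t]]
    print(' tail V', np.percentile(q[:,0],[2,98]).round(1),'mid by 10mm', [round(float(np.mean(np.percentile(q[abs(q[:,1]-yy)<6][:,0],[2,98]))),1) for yy in (-50,-40,-30,-20)])
    b=(g<160)&(abs(V)<60)&(Y<-225)&(Y>-280)&(Z>130)&(Z<175); print(' bar V',np.percentile(V[b],[1,99]).round(1),w[b].mean(0).round(1))
f0=dict(np.load('f_w4.npz')); f1=dict(np.load('f_w8.npz'))
for f in (f0,f1):
    I=f['img'].astype(int).sum(2); print('bar rows u=126',np.nonzero(I[140:260,126]<150)[0][[0,-1]]+140, 'panel rows u=215',[int(r) for r in np.nonzero(abs(np.diff(I[135:260,245]))>50)[0]+135], f['eef'].round(1))
E
```

```text
scene side face V -61.1 406
 tail V [-25.9  25.9] mid by 10mm [-0.4, 0.5, 2.7, -16.9]
 bar V [-54.5  47.2] [ 508.3 -254.9  157.2]
side side face V -57.0 63
 tail V [-23.3  -3.5] mid by 10mm [-23.1, -14.4, -13.8, -13.4]
 bar V [-50.4  51.2] [ 513.1 -261.2  154.9]
bar rows u=126 [153 160] panel rows u=215 [139, 140, 141, 142, 148, 231, 232, 248] [505.  -90.6 318.3]
bar rows u=126 [153 180] panel rows u=215 [139, 141, 142, 147, 148, 229, 230] [505.  -89.9 319. ]
```

```bash
python3 - <<'E'
from h import *
H=np.load('H.npy')
from scipy.optimize import brentq
P0=np.array([513.8,-254.5,132.7])
a0=brentq(lambda a:(barpos(H,a)-P0)@ux,30,50); B=barpos(H,a0)-Zv*19; print('a0',a0,B.round(1))
eoat.gripper_to(30)
bot.goto([B[0],B[1],190],QU)
print(bot.movel(B,feed=70,f_stop=6)); st('at bar')
eoat.gripper_to(0,30); st('grip')
h=lambda a:max(0,16-18*np.tan(np.radians(a))-10/np.cos(np.radians(a)))
for a in [40,35,30,25,20]:
    bot.movel(barpos(H,a,h(a))-Zv*19,feed=35); st((a,round(h(a),1)))
E
```

```text
a0 42.20894293755506 [ 513.3 -254.5  133.8]
False
at bar t 27.01 [ 513.5 -254.7  134.4] F [ 0.1  0.7 -0.1] w 30.2
grip t 27.29 [ 513.6 -254.5  134.5] F [0.7 0.5 1.7] w 13.1
(40, 0) t 27.63 [ 513.7 -249.   137.5] F [ 1.1 -3.8  1.8] w 13.0
(35, 0) t 28.22 [ 514.7 -235.2  144.7] F [ 1.7 -4.7  6. ] w 12.8
(30, 0) t 28.8 [ 515.3 -220.7  149.8] F [ 1.4 -3.7  7. ] w 13.0
(25, 0) t 29.38 [ 515.9 -205.8  153.6] F [ 0.7 -3.5  7.3] w 13.0
(20, 0) t 29.97 [ 516.5 -190.1  155.9] F [ 1.5 -2.1  7.1] w 12.9
```

```bash
python3 - <<'E'
from h import *
H=np.load('H.npy')
h=lambda a:max(0,16-18*np.tan(np.radians(a))-10/np.cos(np.radians(a)))
for a in [16,13,10,7.5,5,3.5,2,1,0]:
    hit=bot.movel(barpos(H,a,h(a))-Zv*19,feed=20,f_stop=15); st((a,round(h(a),1),hit))
    if hit: break
E
```

```text
(16, np.float64(0.4), False) t 30.73 [ 516.9 -178.   156.9] F [ 1.6 -1.5  6.2] w 13.0
(13, np.float64(1.6), False) t 31.33 [ 516.9 -169.   157.1] F [ 1.9 -0.8  2.7] w 12.8
(10, np.float64(2.7), False) t 31.94 [ 517.1 -159.9  157.6] F [ 1.5 -0.8 -0.2] w 12.8
(7.5, np.float64(3.5), False) t 32.48 [ 517.3 -152.4  157.7] F [ 2.3 -1.5 -4.1] w 13.0
(5, np.float64(4.4), False) t 33.0 [ 517.8 -144.6  158.1] F [ 0.2 -0.8 -4. ] w 12.6
(3.5, np.float64(4.9), False) t 33.38 [ 518.1 -140.3  158.1] F [ 0.6 -0.4 -4.1] w 12.6
(2, np.float64(5.4), False) t 33.75 [ 518.4 -135.8  157.9] F [ 1.1 -0.4 -2. ] w 12.9
(1, np.float64(5.7), False) t 34.05 [ 518.6 -133.2  157.9] F [ 1.6 -1.9  0.2] w 13.2
(0, np.float64(6.0), False) t 34.35 [ 518.9 -130.6  158.3] F [ 1.3 -3.9  5.8] w 13.0
```

```bash
cat > chk.py <<'E'
from h import *
for n in ('scene','side'):
    f0=dict(np.load(f'f_{n}.npz')); f1=grab(n,f'{n}_chk.png')
    for nm,f,z0 in (('start',f0,130),('now',f1,136)):
        w=cloud(f); g=f['img'].astype(int).sum(2); X,Y,Z=w[...,0],w[...,1],w[...,2]
        m=(abs(X-518)<54)&(abs(Y+131)<35)&(abs(Z-z0)<14)&(g>330)
        for _ in range(3):
            A=np.c_[X[m]-518,Y[m]+131,np.ones(m.sum())]; k=np.linalg.lstsq(A,Z[m],rcond=None)[0]
            m=m&(abs(Z-(k[0]*(X-518)+k[1]*(Y+131)+k[2]))<4)
        print(n,nm,m.sum(),'z',k[2].round(2),'slope deg x,y',np.degrees(k[:2]).round(2))
E
python3 chk.py
```

```text
scene start 970 z 129.3 slope deg x,y [0.18 0.18]
scene now 805 z 135.8 slope deg x,y [ 0.09 -0.82]
side start 504 z 128.71 slope deg x,y [0.   0.14]
side now 450 z 135.2 slope deg x,y [-0.06 -1.03]
```

Interlaced: the top has risen 6.5 mm (6 expected, against 16 for fins on fins). My grip is still pulling the unit about 1° too far forward. I ease the bar back before releasing it.

```bash
python3 - <<'E'
from h import *
p=bot.observe()['eef_pos']; p[2]=157.6
bot.movel(p+ux*2.8,feed=8); st('eased')
E
python3 chk.py
```

```text
eased t 35.03 [ 518.9 -133.3  157.8] F [ 1.7 -3.   5.3] w 12.8
scene start 970 z 129.3 slope deg x,y [0.18 0.18]
scene now 807 z 135.17 slope deg x,y [-0.11  0.03]
side start 504 z 128.71 slope deg x,y [0.   0.14]
side now 444 z 134.65 slope deg x,y [ 0.05 -0.27]
```

```bash
python3 - <<'E'
from h import *
eoat.gripper_to(50); p=st('open')['eef_pos']
bot.movel([p[0],p[1],200],feed=100); bot.goto([518,-60,320],quat([0,0,-1],[0,1,0])); st()
s=bot.observe(); f=grab('wrist','w10.png'); np.savez('f_w10',eef=s['eef_pos'],rot=s['ee_rot'],**f)
im=f['img'].astype(int); g=im.sum(2); P=lambda u,v,z: wpix(f,s['eef_pos'],s['ee_rot'],u,v,z)[:,:2]
# tail (dark) and unit top
ctr=np.zeros((420,560),np.uint8)
W=P(*[a.ravel() for a in np.meshgrid(np.arange(560),np.arange(420))],4.).reshape(420,560,2)
m=(g<290)&(abs(W[...,0]-522)<80)&(W[...,1]>-85)&(W[...,1]<15)
for yy in (-75,-60,-45,-12,-2):
    k=m&(abs(W[...,1]-yy)<3); x=np.percentile(W[k][:,0],[1,99]) if k.sum()>5 else [np.nan]*2; print('plate y',yy,np.round(x,1),'mid',np.mean(x).round(1))
T=P(*[a.ravel() for a in np.meshgrid(np.arange(560),np.arange(420))],136.).reshape(420,560,2)
b=im[...,2]-im[...,0]
mk=((g>420)&(abs(T[...,0]-518)<75)&(abs(T[...,1]+132)<55)).astype(np.uint8)
mk=cv2.morphologyEx(mk,cv2.MORPH_CLOSE,np.ones((25,25)))
cs=max(cv2.findContours(mk,0,2)[0],key=cv2.contourArea)[:,0]; r=cv2.minAreaRect(T[cs[:,1],cs[:,0]].astype(np.float32)); print('top',np.round(r[0],1),np.round(r[1],1),round(r[2],1))
E
python3 chk.py
```

```text
open t 35.58 [ 518.5 -133.2  157. ] F [-1.   0.4  0.4] w 50.0
 t 36.77 [518.1 -59.8 319.2] F [ 0.9 -0.1 -1.5] w 49.7
plate y -75 [468.8 544.3] mid 506.6
plate y -60 [497.  544.3] mid 520.7
plate y -45 [498.2 545.8] mid 522.0
plate y -12 [499.4 547.1] mid 523.2
plate y -2 [500.6 547. ] mid 523.8
top [ 518.  -132.1] [150.  109.9] 0.1
scene start 970 z 129.3 slope deg x,y [0.18 0.18]
scene now 972 z 135.25 slope deg x,y [-0.12  0.05]
side start 504 z 128.71 slope deg x,y [0.   0.14]
side now 479 z 134.75 slope deg x,y [ 0.2  -0.46]
```

```bash
python3 -c "
from h import *
workorder.hand_in(); st()"
```

```text
the job is handed in; nothing more can be done
the job is handed in; nothing more can be done
```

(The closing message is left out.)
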